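Raise a crystal into the torch line with a cam-lift stage and hold it there

ROBOT

A 6-joint arm with a two-finger parallel gripper is mounted at the origin on a cart in front of the work surface, level with it; the furniture and walls round the work are solid. World frame = base frame: x ahead of the robot, y to its left, z up, the work surface at z = 0. Lengths are in m, angles in rad, forces in N, time in s.
With the tool pointing down it reaches from about 0.35 to 0.775 m from the base axis. Payload 7.3 kg.
Tool frame: the origin (TCP) lies at the very end of the fingers, on their centre line; the grasp point (between the pads) lies 19 mm behind it; z points along the fingers, y is the line along which they close (so a half turn about z gives the same grasp; the last joint's range is limited). The gripper opens to 92 mm and grips with 3 to 60 N. Pads are 19 mm wide; open, the fingers measure 130 mm over their backs; the gripper's body (75 mm by 190 mm) begins 47 mm behind the grasp point.
Start: joints at [0.983, 0.342, 1.524, -0, 1.275, -0.146], TCP at [0.224, 0.475, 0.227] pointing down, gripper open.
Joint ranges: [-2.53, 2.53], [-0.77, 2.02], [0.04, 2.7], [-1, 4.14], [0.28, 2.66], [-3.11, 3.11]. Speed limits (rad/s): [2.57, 2.57, 3.14, 3.14, 3.14, 3.14].

INTERFACE

Orientations are given as [roll, pitch, yaw] about the fixed x, y, z axes, in that order (R = Rz(yaw) Ry(pitch) Rx(roll)).
In Python, from cell import observe, read_camera, get_calibration, hand_in, search_frame gives the robot as it stands.
- The arm moves only by the tool step_arm, never from a script. Its argument "commands" is a list of rows, each an object with "translation": the shift along the tool's x, y, z in mm, a list of three; "roll": the turn about the tool's z in rad. In form: [{"translation": [x, y, z], "roll": roll}, ...]. A call has 1 to 20 rows; each row shifts and turns the commanded pose from where the row before left it, along the tool's axes as they then stand; what a row does not reach is not made up. A row lasts 1/12 s, in which the tool goes at most 41.7 mm and 7.16 degrees, less where a joint would pass 70% of its speed; a pose out of reach is approached as far as the arm can. A call is refused whole if a number of a shift passes 41.7 or a number of a turn 0.125, either way. A call with a gripper value outside its range is refused whole. "fingers" is the opening, from 0 (shut) to 1 (fully open), set as the call begins (left out, the last holds). The fingers move at their own pace and stop on an object; "grip_force" is the grip in N (left out, the last holds). Time passes only in rows, so rows that do not move let the fingers close. It gives the time, the measured TCP pose, the force, the opening and the grip force at its end, in the units of the state.
- observe(): the state, without advancing time (a new reading comes with each control period).
- read_camera(name): name is "scene" or "top" or "wrist"; returns the picture (480x640x3 uint8, red, green, blue); there is no depth.
- get_calibration(name): a dict with "camera_matrix" (3x3 intrinsics, pixels), "world_from_camera" (4x4, takes a point from camera to world coordinates). Camera axes: x right, y up, looking along -z (the intrinsics and any distortion apply to the point x, -y, -z); pixel columns grow to the right and rows downward; lengths in m; the calibration is good to about 2 mm. A picture is of the moment at which its call begins: read the wrist's pose just before it. get_calibration takes no time and is no camera call; for the wrist camera it gives the pose at the moment of the call.
- hand_in(): hands the job in; it is judged then, once.
Trained networks look in the newest picture that a camera, given by its name, has taken for a name from the list of things; names that differ only in an ending like _2 or _b are one class to them, and where a whole thing is asked for, a point or a joint stands for the part that bears it (a point fixed in the world has none). Each returns a list of dicts, best first, with "confidence" (0 to 1); they miss things now and then, are a little off and sometimes report something else, mostly with a low value. They report only what shows in the picture. A call takes as long as a camera call.
- search_frame(camera, name): "at" ([x, y, z] in m, in world coordinates, good to about 4 mm: the middle of the surface that is visible of it).
The state is a dict: "time": time; "qpos": joint angles; "qvel": joint speeds; "joint_efforts": joint torques, N m; "tool_pos": TCP position; "tool_rot": TCP orientation; "contact_force": force on the tool from outside, world axes, zero at the start; "torque": the same for the moment, N m; "opening": finger opening in m; "grip_force": force on a finger pad.
Only numpy, scipy, OpenCV 4.12 (cv2) and the standard library are available. Lean on these libraries where they do the work, as an engineer would, in place of code of your own. Each camera call takes 0.05 s, during which the arm holds its last target. There are 200 camera calls.

TASK

A spare torch has been left standing under the lever of the cam-lift stage: move it out of the way and stand it upright on the bench top, a hand's width or more from where the lever comes down. Then swing the cam lever over and down until the cam is at its highest point and the crystal is lifted fully into the line of the fixed torch; that is where the lever lies level, and pushing it on past level lowers the stage again. A spring throws the lever back as soon as it is let go, so finish while still holding the lever level; keep the crystal on its stage, do not knock the spare torch over, and leave the other things on the bench where they are.

Things in the scene. Friction and masses are not known exactly. Their poses are not given: they have to be found in the camera images.
- fixture: The cam-lift stage, fixed: base plate 110 (x) by 215 (y, -60 to +155) by 10 mm. Origin on the bench under the stage's middle; x away from the robot, y to its left, z up. Axle along x, 70 mm up; the lever is on its front end, in the plane x = -75 mm. A laser torch is fixed in a saddle, y = 55 to 158, axis 139 mm up. Only the lever reaches beyond y = -60 mm or before x = -60 mm.
- cam (a joint): Angle of cam and lever, rad. 0 = rest, lever up, leaning 19 degrees to the left (+y). Grows as the lever swings over to the right and down (clockwise seen from the robot). 1.90 = lever level along -y, cam at its highest point; end stop past it at 2.25, stage lower again. A spring drives it back to 0: about 2 N at the grip to start, 3 N at level; it does not stay by itself.
- stage (a joint): Lift of the stage, m: 0 at rest, 0.0185 at the cam's highest point (it follows the cam: 0.0045 + 0.014 cos(cam - 1.90)).
- lever: The cam lever: flat aluminium bar with a black plastic grip. Origin on the axle below the stage's middle; x along the axle, -y along the bar to the grip. Grip: rounded bar 16 mm thick (x), 20 mm deep, 62 mm long, 79 to 141 mm from the axle; its flat sides stay vertical, so it can be pinched across its 16 mm from above and turns between the fingers, or be pushed over and pressed down.
- lever_grip (a point): Middle of the lever's black grip, 110 mm from the axle, in the plane x = -75 mm of the fixture; 174 mm above the bench at rest, 70 mm when level.
- lever_down (a point): Point on the bench top straight under the middle of the grip when the lever is level (fixture x = -75, y = -110 mm). The spare torch starts standing here within about 20 mm.
- stage_top (a point): Middle of the rubber pad on top of the lifting stage plate (92 by 104 mm, pad with a low rim 73 mm across).
- crystal_mid (a point): Middle of the crystal specimen that lies loose on the stage pad, 57 x 60 x 41 mm; the point is 20 mm above its underside.
- torch_mid (a point): Middle of the spare torch, half-way up its axis: a black laser torch, cylinder 32 mm across and 103 mm long, about 0.12 kg, standing upright on its end; its own y axis points up. The point is 51 mm above what it stands on. The bench to the right of the lever (fixture x = -130 to -40, y = -190 to -240 mm) is free.
- spare_torch: The same spare torch as a body; the origin lies on its skin, half-way up, 16 mm off the axis.
- tape: Bystander: roll of tape lying flat, 52 mm across, 28 mm high, in front of the fixture to the left. Origin under its centre.
- lens: Bystander: hand lens lying flat, 62 x 148 x 9 mm, right of the fixture's base plate. Origin under its centre.
- dish: Bystander: glass dish 99 mm across, 16 mm high, to the right and behind. Origin under its centre.
- rock: Bystander: small grey rock 30 x 36 x 21 mm lying in the dish. Origin under its centre.
- charger_block: Bystander: black charger block 42 x 62 x 30 mm, far right near a row of tape rolls. Origin under its centre.
- glasses: Bystander: safety glasses 59 x 126 x 44 mm, to the right at the front edge. Origin under the centre.
- pencil_red: Bystander: pencil 171 mm long, 8 mm thick, at the front to the left. Origin under its middle.

How it is judged:
By the outcome, as a careful person would: the job done as asked, in the order asked, and still so for the second after the job is handed in, while the arm keeps its last pose, push and grip.
It also fails if it takes over 58 s, if anything falls off the work surface, if the arm or the gripper's body presses on something with over 40 N, if the wrist force passes 120 N, or if a joint passes its speed limit or range.

## Working session

There is one attempt and no reset: what is moved stays moved. The work goes in short steps, Python scripts to look and compute and a tool call to move; the robot and the scene stay as the last step left them, time stands still between calls to the robot, and variables do not carry over. Pictures are saved under pics/ and viewed, at most 10 in all, crops included, and the job is handed in when it is done.

Besides the shell and the picture viewer there is one more tool, called after "Request:" by a JSON object that holds its "op" and its "data". step_arm: Moves the arm, as the interface text tells. Its arguments: {"type":"object","properties":{"commands":{"type":"array"},"fingers":{"type":"number"},"grip_force":{"type":"number"}},"required":["commands"]}

```bash
mkdir -p pics; python3 - <<'E'
from cell import *
import cv2,numpy as np
s=observe();print(s['time'],np.round(s['tool_pos'],4),np.round(s['tool_rot'],4),s['opening'])
for c in ['scene','top']:
    im=read_camera(c);cv2.imwrite(f'pics/{c}0.png',im[:,:,::-1])
    k=get_calibration(c);print(c,np.round(k['world_from_camera'],3).tolist())
    for n in ['torch_mid','spare_torch','lever_grip','stage_top','crystal_mid','fixture','lens','tape','glasses','dish']:
        print(n,[(np.round(d['at'],3).tolist(),round(d['confidence'],2)) for d in search_frame(c,n)[:2]])
E
```

```text
0.0 [0.2242 0.4743 0.2261] [-3.1402e+00 -2.0000e-04  2.6998e+00] 0.09138392375375895
scene [[0.699, 0.52, -0.491, -0.081], [-0.715, 0.511, -0.476, -0.739], [0.004, 0.684, 0.729, 1.066], [0.0, 0.0, 0.0, 1.0]]
torch_mid [([0.508, -0.203, 0.063], 0.59)]
spare_torch [([0.509, -0.205, 0.068], 0.89)]
lever_grip [([0.47, -0.074, 0.152], 0.94), ([0.508, -0.202, 0.061], 0.5)]
stage_top [([0.536, -0.082, 0.096], 0.62)]
crystal_mid [([0.539, -0.072, 0.126], 0.71), ([0.44, -0.529, 0.028], 0.56)]
fixture [([0.515, -0.058, 0.071], 0.62)]
lens [([0.609, -0.171, 0.005], 0.5)]
tape [([0.406, -0.083, 0.027], 0.69)]
glasses [([0.439, -0.53, 0.026], 0.69)]
dish [([0.673, -0.359, 0.003], 0.66), ([0.514, -0.056, 0.069], 0.33)]
top [[-0.004, 0.987, -0.163, 0.326], [-1.0, -0.002, 0.015, -0.149], [0.015, 0.163, 0.987, 1.308], [0.0, 0.0, 0.0, 1.0]]
torch_mid [([0.512, -0.194, 0.102], 0.71), ([0.472, -0.075, 0.153], 0.69)]
spare_torch [([0.51, -0.194, 0.102], 0.7), ([0.368, 0.038, 0.008], 0.19)]
lever_grip [([0.474, -0.076, 0.165], 0.45)]
stage_top [([0.551, -0.068, 0.098], 0.65), ([0.529, -0.464, 0.033], 0.39)]
crystal_mid [([0.545, -0.067, 0.13], 0.85)]
fixture [([0.519, -0.018, 0.094], 0.83), ([0.614, -0.164, 0.009], 0.73)]
lens [([0.613, -0.166, 0.01], 0.73)]
tape [([0.411, -0.08, 0.026], 0.59)]
glasses [([0.448, -0.524, 0.033], 0.67), ([0.511, -0.193, 0.105], 0.24)]
dish [([0.669, -0.37, 0.004], 0.6)]
```

View pics/scene0.png

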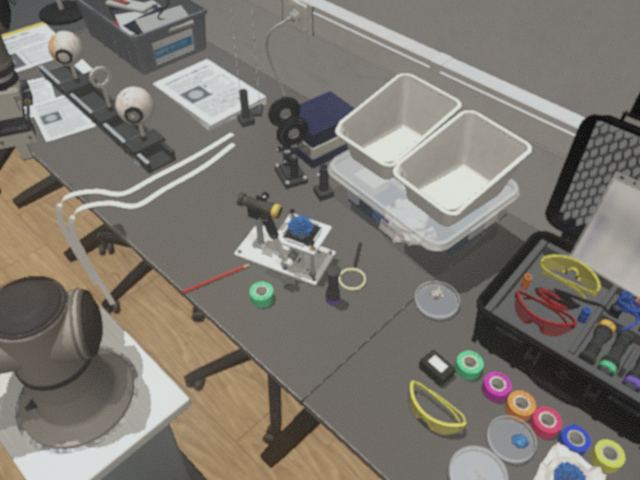

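View pics/top0.png

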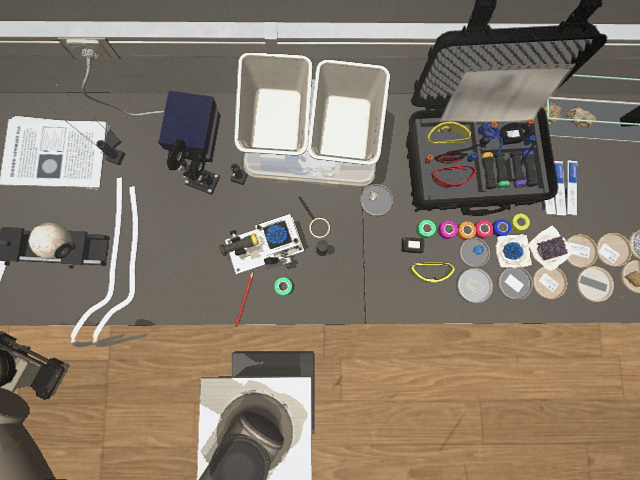

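The scene view shows the fixture near (285,245), with the spare torch upright at (333,288) and the lens at (352,278). The top view shows the fixture at (267,243), rotated about 15-20°, the torch at (325,249), the lens at (319,227) and the tape at (283,286). I'll enlarge the top view to measure the yaw.

```bash
python3 - <<'E'
import cv2
im=cv2.imread('pics/top0.png')[205:305,215:348]
cv2.imwrite('pics/topc.png',cv2.resize(im,None,fx=6,fy=6,interpolation=cv2.INTER_CUBIC))
E
```

```text
(no output)
```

View pics/topc.png

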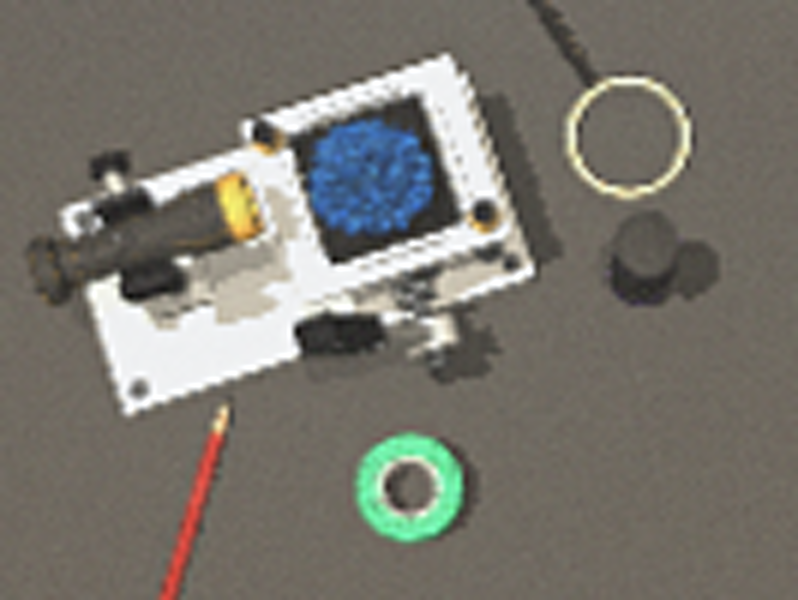

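The crop shows the base plate's front corners at (125,412) and (535,270), its rear-left corner at (62,212), the grip at (342,333) and the torch top at (645,243).

```bash
cat > h.py <<'E'
from cell import *
import cv2,numpy as np
def px2w(c,u,v,z):
    k=get_calibration(c);K=np.array(k['camera_matrix']);T=np.array(k['world_from_camera'])
    d=k.get('distortion')
    p=np.linalg.inv(K)@[u,v,1];r=T[:3,:3]@[p[0],-p[1],-p[2]];o=T[:3,3]
    return o+r*(z-o[2])/r[2]
E
python3 - <<'E'
from h import *
print(get_calibration('top').keys())
f=lambda u,v,z:px2w('top',215+(u-2.5)/6,205+(v-2.5)/6,z)
A=f(125,412,.01);B=f(535,270,.01);C=f(62,212,.01);print(A,B,C,np.linalg.norm(A-B),np.linalg.norm(A-C))
y=(A-B)/np.linalg.norm(A-B);yaw=np.arctan2(-y[0],y[1]);print('yaw',yaw,np.degrees(yaw))
a2=C-A;print(np.degrees(np.arctan2(a2[1],a2[0])))
R=np.array([[np.cos(yaw),-np.sin(yaw)],[np.sin(yaw),np.cos(yaw)]])
for P,q in((A,(-.055,.155)),(B,(-.055,-.06)),(C,(.055,.155))):print('org',P[:2]-R@q)
print('grip',f(342,333,.18), 'torch',f(645,243,.103),'lens',f(628,137,.005),'crystal',f(370,177,.12))
o=np.mean([P[:2]-R@q for P,q in((A,(-.055,.155)),(B,(-.055,-.06)),(C,(.055,.155)))],0)
for q in((-.075,.036),(-.075,-.11),(0,0),(-.085,-.215)):print(q,o+R@q)
E
```

```text
dict_keys(['camera_matrix', 'world_from_camera'])
[0.44892566 0.06225122 0.01      ] [ 0.51949345 -0.1406127   0.01      ] [0.54937892 0.09617921 0.01      ] 0.21478729803096014 0.10602814151700167
yaw 0.3347651143175771 19.180628178611695
18.662343512743035
org [ 0.5517973  -0.06607424]
org [ 0.55172742 -0.06587335]
org [ 0.54835694 -0.06828646]
grip [ 0.4668507  -0.05823053  0.18      ] torch [ 0.51825754 -0.19243186  0.103     ] lens [ 0.58825857 -0.18775427  0.005     ] crystal [ 0.54656504 -0.06546245  0.12      ]
(-0.075, 0.036) [ 0.46796296 -0.05738418]
(-0.075, -0.11) [ 0.51593087 -0.19527936]
(0, 0) [ 0.55062722 -0.06674468]
(-0.085, -0.215) [ 0.54098346 -0.29773602]
```

Request:
{"op": "step_arm", "data": {"commands": [{"translation": [0,0,-11],"roll": 0.114},{"translation": [0,0,-11],"roll": 0.114},{"translation": [0,0,-11],"roll": 0.114},{"translation": [0,0,-11],"roll": 0.114},{"translation": [0,0,-11],"roll": 0.114},{"translation": [0,0,-11],"roll": 0.114},{"translation": [0,0,-11],"roll": 0.114},{"translation": [-33,2.6,0],"roll": 0},{"translation": [-33,2.6,0],"roll": 0},{"translation": [-33,2.6,0],"roll": 0},{"translation": [-33,2.6,0],"roll": 0},{"translation": [-33,2.6,0],"roll": 0},{"translation": [-33,2.6,0],"roll": 0},{"translation": [-33,2.6,0],"roll": 0},{"translation": [-33,2.6,0],"roll": 0},{"translation": [-33,2.6,0],"roll": 0},{"translation": [-33,2.6,0],"roll": 0},{"translation": [-33,2.6,0],"roll": 0},{"translation": [-33,2.6,0],"roll": 0},{"translation": [-33,2.6,0],"roll": 0}], "fingers": 1}}

```text
time: 2.77
tool_pos: [0.3961, 0.0783, 0.304]
tool_rot: [3.141, 0.0, 1.902]
contact_force: [0.6, -0.0, -0.4]
opening: 0.0921
grip_force: 0.0
```

Request:
{"op": "step_arm", "data": {"commands": [{"translation": [-33,2.6,0],"roll": 0},{"translation": [-33,2.6,0],"roll": 0},{"translation": [-33,2.6,0],"roll": 0},{"translation": [-33,2.6,0],"roll": 0},{"translation": [-33,2.6,0],"roll": 0},{"translation": [-33,2.6,0],"roll": 0},{"translation": [-33,2.6,0],"roll": 0},{"translation": [-33,2.6,0],"roll": 0},{"translation": [-33,2.6,0],"roll": 0},{"translation": [0,0,0],"roll": 0},{"translation": [0,0,0],"roll": 0}]}}

```text
time: 3.68
tool_pos: [0.5145, -0.1947, 0.3027]
tool_rot: [-3.141, -0.001, 1.899]
contact_force: [-0.3, 0.3, 0.2]
opening: 0.092
grip_force: 0.0
```

```bash
cat >> h.py <<'E'
yaw=0.332;O=np.array([.551,-.067]);Rf=np.array([[np.cos(yaw),-np.sin(yaw)],[np.sin(yaw),np.cos(yaw)]])
def fx(p):return np.round((Rf.T@(np.array(p)[:2]-O))*1000,1)
def st():
    s=observe();print('t',round(s['time'],2),'tcp',np.round(s['tool_pos'],4),'fix',fx(s['tool_pos']),'rot',np.round(s['tool_rot'],3),'F',np.round(s['contact_force'],1),'open',round(s['opening'],4),'grip',round(s['grip_force'],1),'q',np.round(s['qpos'],2));return s
E
python3 - <<'E'
from h import *
st()
im=read_camera('wrist');cv2.imwrite('pics/w0.png',im[:,:,::-1])
for n in ['torch_mid','lever_grip','spare_torch','crystal_mid','lens']:
    print(n,[(np.round(d['at'],3).tolist(),fx(d['at']),round(d['confidence'],2)) for d in search_frame('wrist',n)[:2]])
E
```

```text
t 3.68 tcp [ 0.5145 -0.1947  0.3027] fix [ -76.1 -108.8] rot [-3.141e+00 -1.000e-03  1.899e+00] F [-0.3  0.3  0.2] open 0.092 grip 0.0 q [-0.5   0.34  1.31  0.    1.49 -0.83]
torch_mid [([0.514, -0.19, 0.104], array([ -74.9, -104.6]), 0.7), ([0.545, -0.072, 0.098], array([-7.7, -2.6]), 0.63)]
lever_grip [([0.471, -0.076, 0.148], array([-78.4,  17.8]), 0.87)]
spare_torch [([0.517, -0.19, 0.102], array([ -72. , -105.8]), 0.63)]
crystal_mid [([0.547, -0.066, 0.131], array([-3.6,  2. ]), 0.87), ([0.474, -0.074, 0.151], array([-75.1,  18.7]), 0.18)]
lens [([0.618, -0.16, 0.007], array([  33.1, -110. ]), 0.76)]
```

View pics/w0.png

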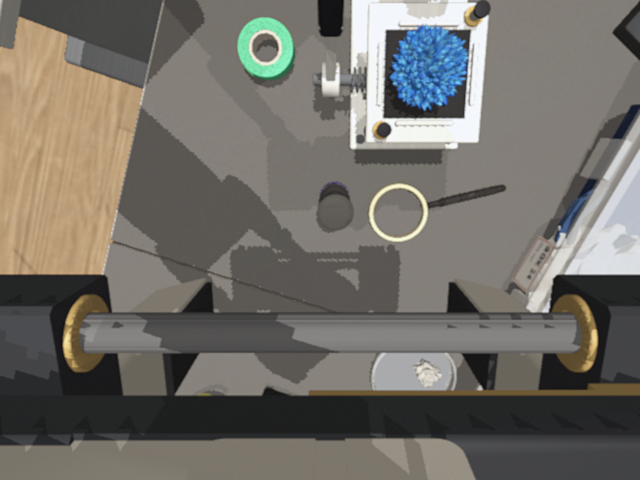

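The wrist view shows the torch top at about (335,210), the plate's front-right corner at about (351,147) and the lever's axle end and grip at about (330,80) and (330,15). I'll convert the torch and corner to positions.

```bash
python3 - <<'E'
from h import *
for n,u,v,z in(('torch',335,210,.103),('corner',351,148,.01),('bar',330,80,.085),('grip',330,10,.18)):
    p=px2w('wrist',u,v,z);print(n,np.round(p,4),fx(p))
E
```

```text
torch [ 0.5169 -0.1885  0.103 ] [ -71.8 -103.8]
corner [ 0.5176 -0.1373  0.01  ] [-54.5 -55.5]
bar [ 0.4785 -0.0901  0.085 ] [-76.1   1.8]
grip [ 0.4692 -0.063   0.18  ] [-76.1  30.4]
```

Request:
{"op": "step_arm", "data": {"commands": [{"translation": [3.5,3,30],"roll": 0},{"translation": [0,0,30],"roll": 0},{"translation": [0,0,30],"roll": 0},{"translation": [0,0,30],"roll": 0},{"translation": [0,0,30],"roll": 0},{"translation": [0,0,25],"roll": 0},{"translation": [0,0,20],"roll": 0},{"translation": [0,0,20],"roll": 0},{"translation": [0,0,15],"roll": 0},{"translation": [0,0,15],"roll": 0},{"translation": [0,0,0],"roll": 0},{"translation": [0,0,0],"roll": 0}]}}

```text
time: 4.98
tool_pos: [0.516, -0.1884, 0.0587]
tool_rot: [-3.141, -0.001, 1.903]
contact_force: [-0.4, -0.1, -0.5]
opening: 0.0917
grip_force: 0.0
```

Request:
{"op": "step_arm", "data": {"commands": [{"translation": [0,0,0],"roll": 0},{"translation": [0,0,0],"roll": 0},{"translation": [0,0,0],"roll": 0},{"translation": [0,0,0],"roll": 0},{"translation": [0,0,0],"roll": 0},{"translation": [0,0,0],"roll": 0},{"translation": [0,0,0],"roll": 0},{"translation": [0,0,0],"roll": 0}], "fingers": 0.2, "grip_force": 12}}

```text
time: 5.65
tool_pos: [0.5162, -0.1891, 0.0587]
tool_rot: [3.142, -0.0, 1.902]
contact_force: [-0.4, 0.7, -0.5]
opening: 0.0429
grip_force: 0.0
```

Request:
{"op": "step_arm", "data": {"commands": [{"translation": [0,0,0],"roll": 0},{"translation": [0,0,0],"roll": 0},{"translation": [0,0,0],"roll": 0},{"translation": [0,0,0],"roll": 0},{"translation": [0,0,0],"roll": 0}]}}

```text
time: 6.07
tool_pos: [0.5162, -0.1891, 0.0586]
tool_rot: [-3.142, -0.0, 1.902]
contact_force: [1.2, 0.5, -0.2]
opening: 0.031
grip_force: 12.0
```

Request:
{"op": "step_arm", "data": {"commands": [{"translation": [0,0,-10],"roll": 0},{"translation": [0,0,-15],"roll": 0},{"translation": [-10,-2,0],"roll": 0},{"translation": [-20,-3,0],"roll": 0},{"translation": [-25,-3,0],"roll": 0},{"translation": [-25,-3,0],"roll": 0},{"translation": [-25,-3,0],"roll": 0},{"translation": [-15,-3,0],"roll": 0},{"translation": [-7,-1,0],"roll": 0},{"translation": [0,0,0],"roll": 0},{"translation": [0,0,8],"roll": 0},{"translation": [0,0,8],"roll": 0},{"translation": [0,0,4],"roll": 0},{"translation": [0,0,3],"roll": 0},{"translation": [0,0,1],"roll": 0},{"translation": [0,0,0],"roll": 0},{"translation": [0,0,0],"roll": 0}]}}

```text
time: 7.48
tool_pos: [0.5406, -0.3149, 0.0598]
tool_rot: [3.141, 0.0, 1.902]
contact_force: [0.1, 0.9, -1.9]
opening: 0.0312
grip_force: 12.0
```

```bash
python3 - <<'E'
from h import *
st()
im=read_camera('scene');cv2.imwrite('pics/s1.png',cv2.resize(im[180:340,220:420,::-1],None,fx=4,fy=3.75))
print([(np.round(d['at'],3).tolist(),fx(d['at']),round(d['confidence'],2)) for d in search_frame('scene','spare_torch')[:2]])
E
```

```text
t 7.48 tcp [ 0.5406 -0.3149  0.0598] fix [ -90.6 -230.9] rot [3.141 0.    1.902] F [ 0.1  0.9 -1.9] open 0.0312 grip 12.0 q [-0.65  0.69  1.43  0.    1.02 -0.98]
[]
```

View pics/s1.png

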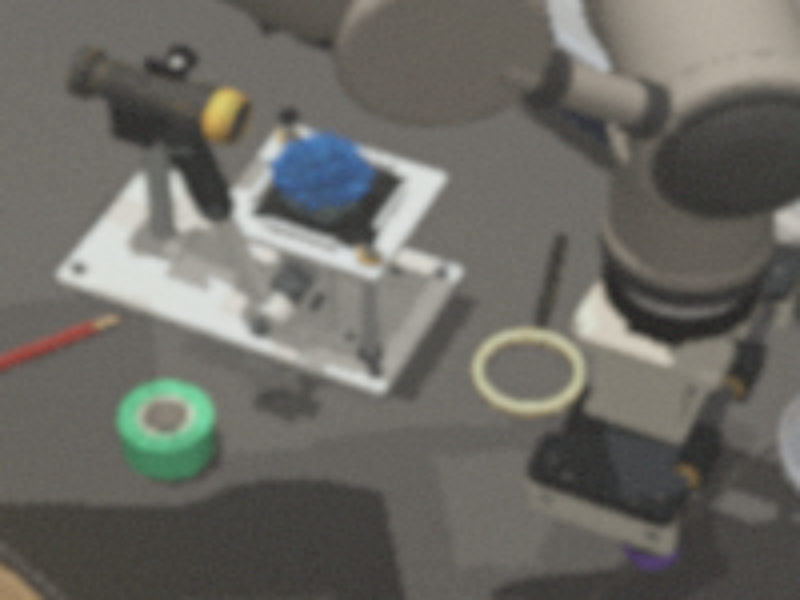

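The view shows the gripper at (620,450) holding the torch, with its purple base at (650,555). The load reading says it still hangs about 1 mm up, so I'll lower it the rest of the way before release.

Request:
{"op": "step_arm", "data": {"commands": [{"translation": [0,0,0.7],"roll": 0},{"translation": [0,0,0.5],"roll": 0},{"translation": [0,0,0.3],"roll": 0},{"translation": [0,0,0],"roll": 0},{"translation": [0,0,0],"roll": 0}]}}

```text
time: 8.0
tool_pos: [0.5406, -0.3152, 0.0587]
tool_rot: [3.141, 0.001, 1.902]
contact_force: [-0.2, 1.4, 3.4]
opening: 0.0314
grip_force: 12.0
```

Request:
{"op": "step_arm", "data": {"commands": [{"translation": [0,0,0],"roll": 0},{"translation": [0,0,0],"roll": 0},{"translation": [0,0,0],"roll": 0},{"translation": [0,0,0],"roll": 0},{"translation": [0,0,0],"roll": 0},{"translation": [0,0,0],"roll": 0},{"translation": [0,0,0],"roll": 0},{"translation": [0,0,0],"roll": 0}], "fingers": 0.7}}

```text
time: 8.67
tool_pos: [0.5405, -0.315, 0.0582]
tool_rot: [3.141, -0.0, 1.902]
contact_force: [-0.3, 0.7, -0.7]
opening: 0.0639
grip_force: 0.0
```

Request:
{"op": "step_arm", "data": {"commands": [{"translation": [0,0,-5],"roll": 0},{"translation": [0,0,-10],"roll": 0},{"translation": [0,0,-20],"roll": 0},{"translation": [0,0,-25],"roll": 0},{"translation": [0,0,-30],"roll": 0},{"translation": [0,0,-30],"roll": 0},{"translation": [0,0,-30],"roll": 0},{"translation": [0,0,-30],"roll": 0},{"translation": [0,0,-30],"roll": 0},{"translation": [0,0,0],"roll": 0},{"translation": [0,0,0],"roll": 0}]}}

```text
time: 9.58
tool_pos: [0.541, -0.3155, 0.2714]
tool_rot: [3.138, 0.005, 1.902]
contact_force: [-0.2, -0.7, 0.1]
opening: 0.0641
grip_force: 0.0
```

```bash
python3 - <<'E'
from h import *
st()
for c in['wrist','scene']:
  im=read_camera(c);
  if c=='wrist':cv2.imwrite('pics/w1.png',im[:,:,::-1])
  for n in ['spare_torch','torch_mid','lens']:print(c,n,[(np.round(d['at'],3).tolist(),fx(d['at']),round(d['confidence'],2)) for d in search_frame(c,n)[:2]])
E
```

```text
t 9.58 tcp [ 0.541  -0.3155  0.2714] fix [ -90.4 -231.7] rot [3.138 0.005 1.902] F [-0.2 -0.7  0.1] open 0.0641 grip 0.0 q [-0.65  0.51  1.14  0.    1.49 -0.98]
wrist spare_torch [([0.539, -0.316, 0.108], array([ -92.3, -231. ]), 0.78), ([0.619, -0.163, 0.008], array([  33.4, -113. ]), 0.16)]
wrist torch_mid [([0.539, -0.318, 0.103], array([ -93.1, -232.9]), 0.9)]
wrist lens [([0.617, -0.163, 0.007], array([  30.7, -112.5]), 0.92)]
scene spare_torch [([0.53, -0.323, 0.067], array([-103.9, -235.3]), 0.68)]
scene torch_mid [([0.532, -0.324, 0.061], array([-101.9, -237.2]), 0.59)]
scene lens [([0.607, -0.17, 0.009], array([  19.7, -115.8]), 0.86), ([0.514, -0.058, 0.071], array([-32.2,  20.4]), 0.55)]
```

View pics/w1.png

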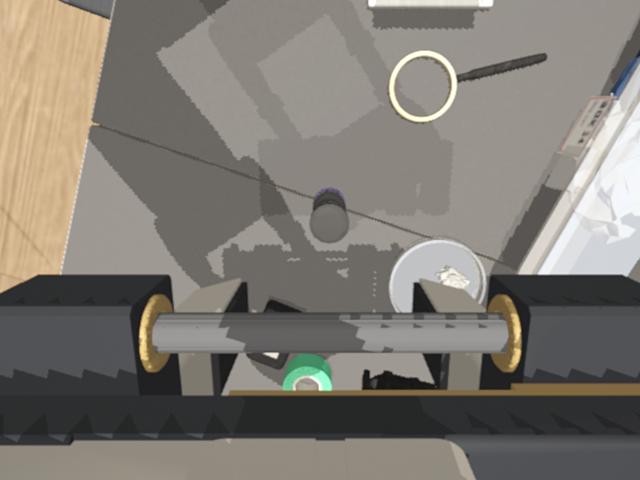

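The torch stands upright at about (330,215), at fixture (-91,-232) and about 120 mm from lever_down. Next is the lever.

Request:
{"op": "step_arm", "data": {"commands": [{"translation": [10,0,-10],"roll": 0},{"translation": [20,2,-10],"roll": 0},{"translation": [30,2,0],"roll": 0},{"translation": [30,2,0],"roll": 0},{"translation": [30,2,0],"roll": 0},{"translation": [30,2,0],"roll": 0},{"translation": [30,2,0],"roll": 0},{"translation": [30,2,0],"roll": 0},{"translation": [30,1,0],"roll": 0},{"translation": [20,0,0],"roll": 0},{"translation": [8,0,0],"roll": 0},{"translation": [0,0,0],"roll": 0},{"translation": [0,0,0],"roll": 0}]}}

```text
time: 11.07
tool_pos: [0.4677, -0.0569, 0.2888]
tool_rot: [3.141, 0.001, 1.903]
contact_force: [0.3, 0.5, -0.1]
opening: 0.0645
grip_force: 0.0
```

```bash
python3 - <<'E'
from h import *
st()
im=read_camera('wrist');cv2.imwrite('pics/w2.png',im[:,:,::-1])
print([(np.round(d['at'],3).tolist(),fx(d['at']),round(d['confidence'],2)) for d in search_frame('wrist','lever_grip')[:2]])
E
```

```text
t 11.07 tcp [ 0.4677 -0.0569  0.2888] fix [-75.4  36.7] rot [3.141e+00 1.000e-03 1.903e+00] F [ 0.3  0.5 -0.1] open 0.0645 grip 0.0 q [-0.28  0.2   1.55 -0.    1.39 -0.62]
[([0.531, -0.049, 0.101], array([-12.8,  23.2]), 0.68), ([0.543, -0.058, 0.13], array([-4.7, 11.3]), 0.67)]
```

View pics/w2.png

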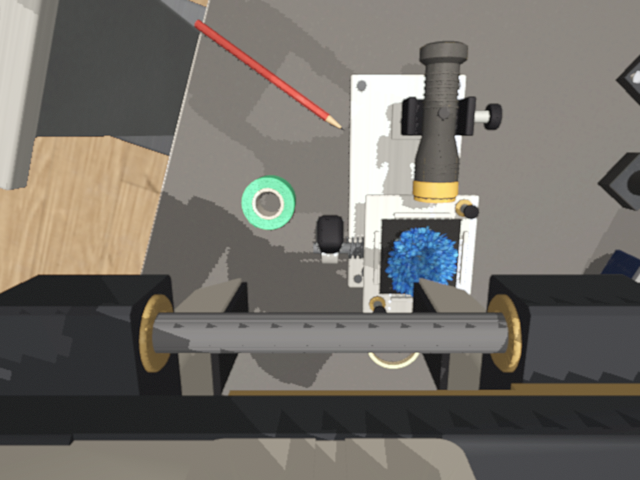

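The view shows the grip at (330,235), centred between the fingers (centre at u≈329). I'll descend and pinch it.

Request:
{"op": "step_arm", "data": {"commands": [{"translation": [0,0,20],"roll": 0},{"translation": [0,0,25],"roll": 0},{"translation": [0,0,25],"roll": 0},{"translation": [0,0,25],"roll": 0},{"translation": [0,0,20],"roll": 0},{"translation": [0,0,12],"roll": 0},{"translation": [0,0,7],"roll": 0},{"translation": [0,0,0],"roll": 0},{"translation": [0,0,0],"roll": 0}]}}

```text
time: 11.92
tool_pos: [0.4679, -0.0574, 0.1544]
tool_rot: [3.142, -0.0, 1.901]
contact_force: [-0.5, 0.4, -0.1]
opening: 0.0641
grip_force: 0.0
```

Request:
{"op": "step_arm", "data": {"commands": [{"translation": [0,0,0],"roll": 0},{"translation": [0,0,0],"roll": 0},{"translation": [0,0,0],"roll": 0},{"translation": [0,0,0],"roll": 0},{"translation": [0,0,0],"roll": 0},{"translation": [0,0,0],"roll": 0},{"translation": [0,0,0],"roll": 0},{"translation": [0,0,0],"roll": 0},{"translation": [0,0,0],"roll": 0},{"translation": [0,0,0],"roll": 0},{"translation": [0,0,0],"roll": 0},{"translation": [0,0,0],"roll": 0}], "fingers": 0, "grip_force": 25}}

```text
time: 12.92
tool_pos: [0.4676, -0.0567, 0.1543]
tool_rot: [3.141, -0.0, 1.902]
contact_force: [0.4, 0.7, 0.2]
opening: 0.0157
grip_force: 25.0
```

```bash
python3 - <<'E'
from h import *
st()
# arc steps: grasp point on circle r=110 about (y=0,z=70); tool x=+y, tool z=-z
th=np.linspace(0,1.9,26);a=th-1.9   # a=0 level
y=-110*np.cos(a);z=-110*np.sin(a)
print([[round(dy,1),round(-dz,1)] for dy,dz in zip(np.diff(y),np.diff(z))],y[0],z[0])
E
```

```text
t 12.92 tcp [ 0.4676 -0.0567  0.1543] fix [-75.5  36.9] rot [ 3.141 -0.     1.902] F [0.4 0.7 0.2] open 0.0157 grip 25.0 q [-0.28  0.32  1.78  0.    1.04 -0.61]
[[np.float64(-8.0), np.float64(-2.4)], [np.float64(-8.2), np.float64(-1.8)], [np.float64(-8.3), np.float64(-1.2)], [np.float64(-8.3), np.float64(-0.5)], [np.float64(-8.4), np.float64(0.1)], [np.float64(-8.3), np.float64(0.7)], [np.float64(-8.2), np.float64(1.4)], [np.float64(-8.1), np.float64(2.0)], [np.float64(-7.9), np.float64(2.6)], [np.float64(-7.7), np.float64(3.2)], [np.float64(-7.5), np.float64(3.8)], [np.float64(-7.1), np.float64(4.3)], [np.float64(-6.8), np.float64(4.9)], [np.float64(-6.4), np.float64(5.4)], [np.float64(-6.0), np.float64(5.8)], [np.float64(-5.5), np.float64(6.3)], [np.float64(-5.0), np.float64(6.7)], [np.float64(-4.5), np.float64(7.0)], [np.float64(-4.0), np.float64(7.4)], [np.float64(-3.4), np.float64(7.6)], [np.float64(-2.8), np.float64(7.9)], [np.float64(-2.2), np.float64(8.1)], [np.float64(-1.6), np.float64(8.2)], [np.float64(-1.0), np.float64(8.3)], [np.float64(-0.3), np.float64(8.4)]] 35.56185235498537 104.0930096456156
```

Request:
{"op": "step_arm", "data": {"commands": [{"translation": [-8,0,-2.4],"roll": 0},{"translation": [-8.2,0,-1.8],"roll": 0},{"translation": [-8.3,0,-1.2],"roll": 0},{"translation": [-8.3,0,-0.5],"roll": 0},{"translation": [-8.4,0,0.1],"roll": 0},{"translation": [-8.3,0,0.7],"roll": 0},{"translation": [-8.2,0,1.4],"roll": 0},{"translation": [-8.1,0,2],"roll": 0},{"translation": [-7.9,0,2.6],"roll": 0},{"translation": [-7.7,0,3.2],"roll": 0},{"translation": [0,0,0],"roll": 0}]}}

```text
time: 13.83
tool_pos: [0.4943, -0.1346, 0.1504]
tool_rot: [3.141, -0.0, 1.901]
contact_force: [-1.1, 1.0, 6.4]
opening: 0.0161
grip_force: 25.0
```

```bash
python3 - <<'E'
from h import *
st()
E
```

```text
t 13.83 tcp [ 0.4943 -0.1346  0.1504] fix [-75.7 -45.4] rot [ 3.141 -0.     1.901] F [-1.1  1.   6.4] open 0.0161 grip 25.0 q [-0.42  0.39  1.67  0.    1.07 -0.75]
```

Request:
{"op": "step_arm", "data": {"commands": [{"translation": [-7.5,0,3.8],"roll": 0},{"translation": [-7.1,0,4.3],"roll": 0},{"translation": [-6.8,0,4.9],"roll": 0},{"translation": [-6.4,0,5.4],"roll": 0},{"translation": [-6,0,5.8],"roll": 0},{"translation": [-5.5,0,6.3],"roll": 0},{"translation": [-5,0,6.7],"roll": 0},{"translation": [-4.5,0,7],"roll": 0},{"translation": [-4,0,7.4],"roll": 0},{"translation": [-3.4,0,7.6],"roll": 0},{"translation": [-2.8,0,7.9],"roll": 0},{"translation": [-2.2,0,8.1],"roll": 0},{"translation": [-1.6,0,8.2],"roll": 0},{"translation": [-1,0,8.3],"roll": 0},{"translation": [-0.3,0,8.4],"roll": 0},{"translation": [0,0,0],"roll": 0},{"translation": [0,0,0],"roll": 0}]}}

```text
time: 15.25
tool_pos: [0.5173, -0.2014, 0.0521]
tool_rot: [3.138, 0.013, 1.902]
contact_force: [-1.9, -24.0, 5.1]
opening: 0.0156
grip_force: 25.0
```

```bash
python3 - <<'E'
from h import *
st()
im=read_camera('scene');cv2.imwrite('pics/s2.png',cv2.resize(im[170:330,220:420,::-1],None,fx=4,fy=3.75))
im=read_camera('top');cv2.imwrite('pics/t2.png',cv2.resize(im[205:305,215:348,::-1],None,fx=6,fy=6))
for c in['scene','top']:
  for n in ['crystal_mid','stage_top','lever_grip','spare_torch','lens','tape']:print(c,n,[(np.round(d['at'],3).tolist(),fx(d['at']),round(d['confidence'],2)) for d in search_frame(c,n)[:1]])
E
```

```text
t 15.25 tcp [ 0.5173 -0.2014  0.0521] fix [ -75.7 -116.1] rot [3.138 0.013 1.902] F [ -1.9 -24.    5.1] open 0.0156 grip 25.0 q [-0.51  0.59  1.66 -0.01  0.88 -0.83]
scene crystal_mid [([0.541, -0.075, 0.143], array([-12.2,  -4.3]), 0.86)]
scene stage_top [([0.484, -0.106, 0.081], array([-75.7, -15.2]), 0.72)]
scene lever_grip [([0.483, -0.106, 0.085], array([-77.4, -15.1]), 0.57)]
scene spare_torch [([0.533, -0.325, 0.068], array([-101.4, -237.9]), 0.69)]
scene lens [([0.599, -0.195, 0.006], array([   3.3, -136.5]), 0.46)]
scene tape [([0.405, -0.081, 0.029], array([-142.4,   34.4]), 0.96)]
top crystal_mid [([0.545, -0.064, 0.148], array([-4.6,  4.3]), 0.62)]
top stage_top [([0.669, -0.367, 0.003], array([  13.5, -321.7]), 0.72)]
top lever_grip [([0.562, -0.054, 0.118], array([14.1,  8.8]), 0.45)]
top spare_torch [([0.536, -0.318, 0.1], array([ -96. , -232.6]), 0.62)]
top lens []
top tape []
```

View pics/s2.png

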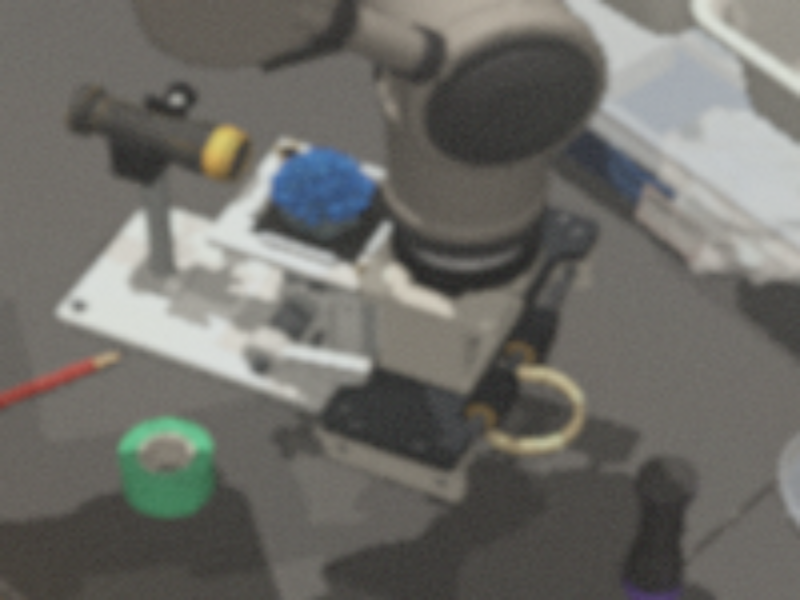

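The scene crop shows the crystal on the raised stage at (322,190), the spare torch upright at (662,520), and the gripper at (400,420) on the level lever. But there is a 24 N side force and the TCP is pushed 7 mm outward, so something touches. I'll check the wrist camera.

```bash
python3 - <<'E'
from h import *
st()
im=read_camera('wrist');cv2.imwrite('pics/w3.png',im[:,:,::-1])
k=get_calibration('wrist');p=np.array(k['world_from_camera'])[:3,3];print('cam',p,fx(p))
print(np.round(observe()['torque'],2))
E
```

```text
t 15.95 tcp [ 0.5173 -0.2014  0.0524] fix [ -75.6 -116.1] rot [3.138 0.013 1.902] F [ -2.5 -23.8   6. ] open 0.0155 grip 25.0 q [-0.51  0.59  1.66 -0.01  0.88 -0.83]
cam [ 0.49446978 -0.13755923  0.20991767] [-76.4 -48.3]
[-3.42  0.29 -0.04]
```

View pics/w3.png

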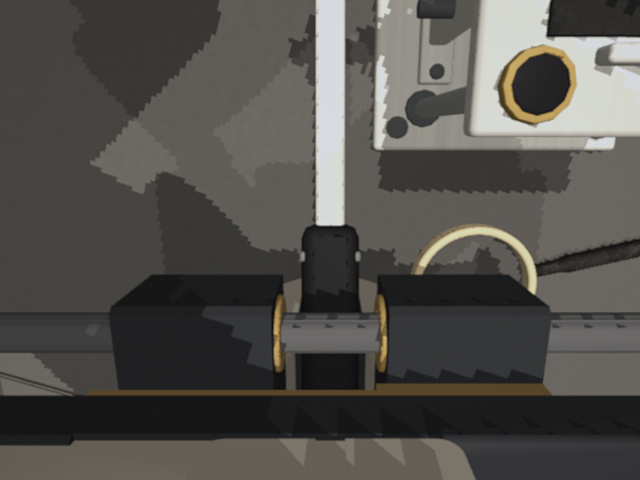

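```bash
python3 - <<'E'
from h import *
for n,u,v,z in(('grip inner end',330,228,.08),('bar/grip joint',330,226,.075),('corner',375,150,.01),('stage corner',470,134,.115)):
    p=px2w('wrist',u,v,z);print(n,np.round(p,4),fx(p))
im=cv2.imread('pics/t2.png');k=get_calibration('top');K=np.array(k['camera_matrix']);T=np.linalg.inv(np.array(k['world_from_camera']))
print(px2w('top',215+535/6,205+270/6,.01))
E
```

```text
grip inner end [ 0.5045 -0.1659  0.08  ] [-76.2 -78.4]
bar/grip joint [ 0.5047 -0.1664  0.075 ] [-76.2 -78.9]
corner [ 0.5175 -0.1401  0.01  ] [-55.5 -58.2]
stage corner [ 0.5235 -0.129   0.115 ] [-46.2 -49.7]
[ 0.51822652 -0.1418619   0.01      ]
```

The geometry checks out: the grip's inner end is at y=-79, as expected for a level lever. The side load acts at pad height, so it's friction stored between the pads and the grip. I'll relax it by moving outward.

Request:
{"op": "step_arm", "data": {"commands": [{"translation": [-1.5,0,0],"roll": 0},{"translation": [-1.5,0,0],"roll": 0},{"translation": [-1.5,0,0],"roll": 0},{"translation": [0,0,0],"roll": 0},{"translation": [0,0,0],"roll": 0}]}}

```text
time: 16.42
tool_pos: [0.5172, -0.2015, 0.051]
tool_rot: [3.14, 0.005, 1.902]
contact_force: [-1.4, -9.1, 3.2]
opening: 0.0157
grip_force: 25.0
```

```bash
python3 - <<'E'
from h import *
s=st();print(np.round(s['torque'],2))
E
```

```text
t 16.42 tcp [ 0.5172 -0.2015  0.051 ] fix [ -75.8 -116.1] rot [3.14  0.005 1.902] F [-1.4 -9.1  3.2] open 0.0157 grip 25.0 q [-0.51  0.59  1.66 -0.    0.89 -0.84]
[-1.28  0.16  0.04]
```

Request:
{"op": "step_arm", "data": {"commands": [{"translation": [-1,0,0],"roll": 0},{"translation": [-1,0,0],"roll": 0},{"translation": [0,0,0],"roll": 0},{"translation": [0,0,0],"roll": 0},{"translation": [0,0,0],"roll": 0}]}}

```text
time: 16.83
tool_pos: [0.5172, -0.2015, 0.0503]
tool_rot: [3.141, 0.002, 1.902]
contact_force: [-2.5, -6.2, 4.1]
opening: 0.0159
grip_force: 25.0
```

```bash
python3 - <<'E'
from h import *
s=st();print(np.round(s['torque'],2))
im=read_camera('wrist')
# bar level? bar width (18 mm? constant) at near/far rows of the wrist image; also grip inner end
g=im.astype(int).sum(2)
for v in(5,60,120,180,215):
    r=np.where(g[v,300:365]>560)[0];print(v,300+r.min(),300+r.max()) if len(r) else None
for c in['scene','top']:
  read_camera(c)
  for n in['crystal_mid','spare_torch']:print(c,n,[np.round(d['at'],3).tolist() for d in search_frame(c,n)[:1]])
E
```

```text
t 16.83 tcp [ 0.5172 -0.2015  0.0503] fix [ -75.8 -116.1] rot [3.141e+00 2.000e-03 1.902e+00] F [-2.5 -6.2  4.1] open 0.0159 grip 25.0 q [-0.51  0.59  1.66 -0.    0.89 -0.84]
[-0.86  0.26 -0.05]
5 317 344
60 317 344
120 317 343
180 317 343
215 318 343
scene crystal_mid [[0.54, -0.074, 0.142]]
scene spare_torch [[0.529, -0.327, 0.064]]
top crystal_mid [[0.545, -0.064, 0.152]]
top spare_torch [[0.533, -0.32, 0.104]]
```

```bash
python3 - <<'E'
from h import *
im=read_camera('wrist');k=get_calibration('wrist');K=np.array(k['camera_matrix']);T=np.array(k['world_from_camera'])
g=im.astype(float).mean(2)
L=[];Rr=[]
for v in range(3,220,2):
    d=np.diff(g[v]);a=306+np.argmax(d[306:326]);b=334+np.argmin(d[334:354])
    sub=lambda i,s:(lambda w:np.sum(w*(np.arange(i-2,i+3)+.5))/w.sum())(np.clip(s*d[i-2:i+3],0,None))
    L.append((v,sub(a,1)));Rr.append((v,sub(b,-1)))
def fit(P):
    P=np.array(P);m=np.ones(len(P),bool)
    for _ in range(4):
        c=np.polyfit(P[m,0],P[m,1],1);r=abs(np.polyval(c,P[:,0])-P[:,1]);m=r<max(.5,2*np.median(r))
    return c,r[m].std()
cl,sl=fit(L);cr,sr=fit(Rr)
print(cl,cr,sl,sr,m:=0)
def plane(c): # plane normal through camera and image line, world
    Ki=np.linalg.inv(K);f=lambda v:(lambda p:T[:3,:3]@[p[0],-p[1],-p[2]])(Ki@[np.polyval(c,v),v,1])
    return np.cross(f(0),f(200))
d=np.cross(plane(cl),plane(cr));d/=np.linalg.norm(d)
loc=np.r_[Rf.T@d[:2],d[2]];print('bar dir fixture',loc,'slope deg',np.degrees(np.arctan2(loc[2],-loc[1]*1)))
print('cam view dir',-T[:3,2], 'widths',np.polyval(cr,0)-np.polyval(cl,0),np.polyval(cr,215)-np.polyval(cl,215))
E
```

```text
[5.12444533e-04 3.15547909e+02] [-5.32162047e-03  3.45093811e+02] 0.07785884550611168 0.06977040903556904 0
bar dir fixture [-0.00312177 -0.98730253  0.15882058] slope deg 9.138489788796626
cam view dir [ 0.07890361 -0.2329227  -0.96928904] widths 29.5459019928673 28.2915780163886
```

Fitting the bar edges suggests it may still be about 9° short of level, with the grip slipped in the pads. I'll check this measure against the base and stage plate edges, which are known to be level.

```bash
cat >> h.py <<'E'
def edge(g,lo,hi,v0,v1,s):
    P=[]
    for v in range(v0,v1,2):
        d=s*np.diff(g[v]);x0=lo(v);x1=hi(v);i=int(x0)+np.argmax(d[int(x0):int(x1)]);w=np.clip(d[i-2:i+3],0,None)
        P.append((v,(w*(np.arange(i-2,i+3)+1.0)).sum()/max(w.sum(),1e-9)-.5))
    P=np.array(P);m=np.ones(len(P),bool)
    for _ in range(6):
        c=np.polyfit(P[m,0],P[m,1],1);r=abs(np.polyval(c,P[:,0])-P[:,1]);m=r<max(.3,2*np.median(r))
    return c,r[m].std(),m.mean()
def direction(c1,c2,k):
    K=np.array(k['camera_matrix']);T=np.array(k['world_from_camera']);Ki=np.linalg.inv(K)
    f=lambda c,v:(lambda p:T[:3,:3]@[p[0],-p[1],-p[2]])(Ki@[np.polyval(c,v),v,1])
    d=np.cross(np.cross(f(c1,0),f(c1,200)),np.cross(f(c2,0),f(c2,200)));d/=np.linalg.norm(d);d*=-np.sign(d[1])
    d=np.r_[Rf.T@d[:2],d[2]];return np.round(d,3),round(float(np.degrees(np.arctan2(d[2],-d[1]))),2)
def bars():
    im=read_camera('wrist');k=get_calibration('wrist');g=cv2.GaussianBlur(im,(1,5),0).astype(float).mean(2)
    E={'L':edge(g,lambda v:306,lambda v:326,3,215,1),'R':edge(g,lambda v:334,lambda v:354,3,215,-1),
       'base':edge(g,lambda v:366,lambda v:388,3,140,1),'stage':edge(g,lambda v:462,lambda v:488,20,120,1)}
    for n,e in E.items():print(n,np.round(e[0],4),round(e[1],2),round(e[2],2))
    for a,b in(('L','R'),('base','stage'),('L','stage'),('R','base')):print(a,b,direction(E[a][0],E[b][0],k))
    return im
E
python3 - <<'E'
from h import *
im=bars();cv2.imwrite('pics/w4.png',im[:,:,::-1])
E
```

```text
L [4.000000e-04 3.155578e+02] 0.06 0.98
R [-5.400000e-03  3.451001e+02] 0.07 1.0
base [-2.640000e-02  3.782648e+02] 0.07 0.81
stage [-8.110000e-02  4.821763e+02] 0.06 0.98
L R (array([-0.003, -0.987,  0.16 ]), 9.2)
base stage (array([-0.002, -1.   , -0.005]), -0.31)
L stage (array([-0.008, -1.   ,  0.014]), 0.81)
R base (array([ 0.004, -0.998, -0.063]), -3.61)
```

```bash
python3 - <<'E'
from h import *
st()
g=cv2.imread('pics/w4.png').astype(float).mean(2);k=get_calibration('wrist');K=np.array(k['camera_matrix']);T=np.array(k['world_from_camera']);print(K[0,0])
for v in(238,246,252,265):
    print(v,[ (i+290,int(g[v,i+290])) for i in range(0,80) if abs(g[v,i+291]-g[v,i+289])>22])
for w in(52,54,56,58):
    p=np.linalg.inv(K)@[330,245,1];X=T[:3,3]+T[:3,:3]@(np.array([p[0],-p[1],-p[2]])*K[0,0]*.016/w);print(w,np.round(X,4),fx(X))
E
```

```text
t 17.28 tcp [ 0.5172 -0.2015  0.0503] fix [ -75.8 -116.1] rot [3.141e+00 2.000e-03 1.902e+00] F [-2.2 -6.1  2.5] open 0.016 grip 25.0 q [-0.51  0.59  1.66 -0.    0.89 -0.84]
430.2453944443613
238 [(300, 90), (301, 62), (302, 24), (358, 39), (359, 77)]
246 [(300, 90), (301, 62), (302, 27), (358, 37), (359, 77)]
252 [(303, 116), (304, 83), (305, 40), (355, 52), (356, 100), (359, 104), (360, 79)]
265 [(300, 53), (301, 35), (358, 24), (359, 45)]
52 [ 0.5062 -0.171   0.0805] [-76.2 -83.7]
54 [ 0.5058 -0.1698  0.0853] [-76.2 -82.4]
56 [ 0.5054 -0.1687  0.0897] [-76.2 -81.3]
58 [ 0.5051 -0.1677  0.0938] [-76.2 -80.2]
```

View pics/w4.png

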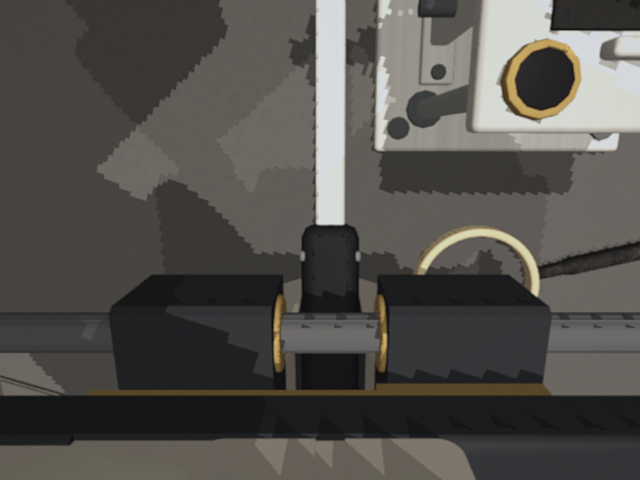

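The picture shows the white bar at u≈316-345 and the grip 57 px wide at v≈240. That puts the grip about 12 mm above the height of a level one, so both measures say the lever is about 9° short. I'll press on down in steps and re-measure.

Request:
{"op": "step_arm", "data": {"commands": [{"translation": [-0.5,0,3],"roll": 0},{"translation": [-0.5,0,3],"roll": 0},{"translation": [-0.3,0,3],"roll": 0},{"translation": [0,0,0],"roll": 0},{"translation": [0,0,0],"roll": 0}]}}

```text
time: 17.7
tool_pos: [0.5175, -0.2026, 0.0412]
tool_rot: [3.142, 0.001, 1.902]
contact_force: [-1.6, -5.7, 3.1]
opening: 0.0155
grip_force: 25.0
```

```bash
python3 - <<'E'
from h import *
st();bars()
E
```

```text
t 17.7 tcp [ 0.5175 -0.2026  0.0412] fix [ -75.8 -117.3] rot [3.142e+00 1.000e-03 1.902e+00] F [-1.6 -5.7  3.1] open 0.0155 grip 25.0 q [-0.51  0.61  1.66 -0.    0.87 -0.84]
L [3.900000e-03 3.145029e+02] 0.06 0.97
R [-7.600000e-03  3.459969e+02] 0.06 0.97
base [-2.820000e-02  3.806258e+02] 0.08 0.84
stage [3.318000e-01 4.508725e+02] 2.05 0.74
L R (array([-0.003, -0.997,  0.077]), 4.42)
base stage (array([-0.091, -0.516,  0.852]), 58.78)
L stage (array([ 0.022, -0.677,  0.736]), 47.4)
R base (array([ 0.001, -0.999, -0.042]), -2.4)
```

The angle fell by 4.8° for 9 mm of travel, so another 9 mm should bring it level.

Request:
{"op": "step_arm", "data": {"commands": [{"translation": [-0.2,0,3],"roll": 0},{"translation": [-0.2,0,3],"roll": 0},{"translation": [0,0,3],"roll": 0},{"translation": [0,0,0],"roll": 0},{"translation": [0,0,0],"roll": 0}]}}

```text
time: 18.17
tool_pos: [0.5177, -0.2029, 0.0322]
tool_rot: [3.142, 0.001, 1.902]
contact_force: [-2.2, -6.5, 3.1]
opening: 0.0155
grip_force: 25.0
```

```bash
python3 - <<'E'
from h import *
st();bars()
for c in['scene','top']:
  read_camera(c)
  for n in['crystal_mid','spare_torch','lens']:print(c,n,[np.round(d['at'],3).tolist() for d in search_frame(c,n)[:1]])
E
```

```text
t 18.17 tcp [ 0.5177 -0.2029  0.0322] fix [ -75.8 -117.7] rot [3.142e+00 1.000e-03 1.902e+00] F [-2.2 -6.5  3.1] open 0.0155 grip 25.0 q [-0.51  0.62  1.67 -0.    0.85 -0.84]
L [6.200000e-03 3.135363e+02] 0.05 1.0
R [-1.010000e-02  3.470316e+02] 0.06 1.0
base [-2.960000e-02  3.832646e+02] 0.08 0.77
stage [9.990000e-02 4.638854e+02] 1.71 0.68
L R (array([-0.003, -1.   ,  0.015]), 0.84)
base stage (array([-0.074, -0.756,  0.65 ]), 40.68)
L stage (array([ 0.014, -0.888,  0.459]), 27.33)
R base (array([-0.002, -1.   , -0.012]), -0.66)
scene crystal_mid [[0.542, -0.075, 0.145]]
scene spare_torch [[0.53, -0.33, 0.066]]
scene lens []
top crystal_mid [[0.546, -0.066, 0.15]]
top spare_torch [[0.534, -0.319, 0.102]]
top lens [[0.56, -0.056, 0.117]]
```

Request:
{"op": "step_arm", "data": {"commands": [{"translation": [0,0,1.5],"roll": 0},{"translation": [0,0,0],"roll": 0},{"translation": [0,0,0],"roll": 0},{"translation": [0,0,0],"roll": 0},{"translation": [0,0,0],"roll": 0},{"translation": [0,0,0],"roll": 0},{"translation": [0,0,0],"roll": 0},{"translation": [0,0,0],"roll": 0}]}}

```text
time: 19.28
tool_pos: [0.5177, -0.2029, 0.0308]
tool_rot: [3.141, 0.001, 1.902]
contact_force: [-1.2, -5.6, 4.3]
opening: 0.0158
grip_force: 25.0
```

```bash
python3 - <<'E'
from h import *
st();bars()
print(hand_in())
E
```

```text
t 19.28 tcp [ 0.5177 -0.2029  0.0308] fix [ -75.8 -117.7] rot [3.141e+00 1.000e-03 1.902e+00] F [-1.2 -5.6  4.3] open 0.0158 grip 25.0 q [-0.51  0.62  1.67 -0.    0.85 -0.84]
L [6.60000e-03 3.13397e+02] 0.06 1.0
R [-1.080000e-02  3.472337e+02] 0.05 1.0
base [-2.930000e-02  3.835264e+02] 0.08 0.81
stage [-5.610000e-02  4.727617e+02] 0.55 0.58
L R (array([-0.003, -1.   , -0.   ]), -0.01)
base stage (array([-0.015, -0.994,  0.109]), 6.27)
L stage (array([-0.001, -0.998,  0.063]), 3.61)
R base (array([-0.003, -1.   ,  0.004]), 0.2)
the job is handed in; nothing more can be done
None
```

Job handed in at about 19 s: the spare torch stands upright about 120 mm from where the lever comes down, and the gripper is holding the lever level (0° by the wrist camera) with the crystal raised on its stage.

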